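Shake out the choke with the loose core and show it to the code reader

TASK

One of the three sealed blue choke cases in the black carrier has a core that has come loose and shifts lengthwise when the case is shaken: lift them out and shake them one at a time until you have found it, seating each sound one you took out back upright in a pocket, without dropping any. Then present the rattling case to the code reader to be booked out as a reject: hold it upright in the gripper with its label facing the reader's window squarely, centred on it and about 8 cm away, and finish while still holding it there; leave the other things on the desk where they lie.

Things in the scene. Friction and masses are not known exactly. Their poses are not given: they have to be found in the camera images.
- carrier: black carrier plate, 140 (x) x 330 (y) x 18 mm high, standing fast on the desk; three pockets side by side along y, 105 mm apart, each 100 x 48 mm, 8 mm deep (floor 10 mm above the desk), 2 mm chamfer: 2 mm of play round a case. End ribs and pins reach 27 mm. Origin: centre of the underside; the cases stand with their x along its x
- pocket_left (a point): centre of the left pocket's floor, 10 mm above the desk; axes as the carrier's. The cases: sealed, blue, all alike, 96 mm long (along the carrier's x) x 44 wide x 46 high, 0.25 to 0.5 kg, plain sides, one in each pocket. The +x end has the white code label and a yellow dot on the lid, the other two brass tags standing out 9 mm
- pocket_middle (a point): centre of the middle pocket's floor, 10 mm above the desk; axes as the carrier's. A case's label: on the middle of its +x end face, 48 mm ahead of the case's centre and 22 mm above its underside. Grip a case across its 44 mm width; its sides are free above the carrier's 18 mm. Any pocket may hold the loose one
- pocket_right (a point): centre of the right pocket's floor, 10 mm above the desk; axes as the carrier's. In the loose case half or more of the weight slides 54 mm along the length when tipped past 10 degrees or jerked, knocks at the ends and stays where it slid once level (from end to end the moment shifts by 0.09 to 0.17 N m); in the others it is fast at mid-length
- reader: fixed code reader on a bracket, standing fast on the desk: base plate 90 x 80 mm, reader head 48 mm deep x 60 wide x 46 mm high, its upright rising to 155 mm. Its window looks along its own -x, towards the robot; origin on the desk straight below the window's centre
- reader_window (a point): centre of the reader's window, 130 mm above the desk; axes as the reader's, so the line of sight is the -x axis
- mug_1: white dotted mug, 82 mm wide, 91 mm high, standing on the desk; origin at the underside
- notebook_1: black notebook 210 x 153 x 16 mm lying on the desk at the left, a green pen on it; origin: centre of the underside
- finger_cot_1: white rubber finger cot, 33 mm long, on the desk to the right; origin: centre of the underside

How it is judged:
By the outcome, as a careful person would: the job done as asked, in the order asked, and still so for the second after the job is handed in, while the arm keeps its last pose, push and grip.
It also fails if it takes over 72 s, if anything falls off the work surface, if the arm or the gripper's body presses on something with over 40 N, if the wrist force passes 120 N, or if a joint passes its speed limit or range.

ROBOT

A 6-joint arm with a two-finger parallel gripper is mounted at the origin on a cart in front of the work surface, level with it; the furniture and walls round the work are solid. World frame = base frame: x ahead of the robot, y to its left, z up, the work surface at z = 0. Lengths are in mm, angles in rad, forces in N, time in s.
With the tool pointing down it reaches from about 300 to 875 mm from the base axis. Payload 6.4 kg.
Tool frame: the origin (TCP) lies at the very end of the fingers, on their centre line; the grasp point (between the pads) lies 19 mm behind it (manip.tcp_to_grasp is the distance from the TCP to the grasp point, in mm); z points along the fingers, y is the line along which they close (so a half turn about z gives the same grasp; the last joint's range is limited). The gripper opens to 85 mm and grips with 20 to 120 N. Pads are 22 mm wide; open, the fingers measure 114 mm over their backs; the gripper's body (76 mm by 85 mm) begins 54 mm behind the grasp point. The pads swing forward as they close: fully open they stand 13 mm farther back than shut.
Start: joints at [1.06, 0.181, 1.607, -0, 1.354, -0.206], TCP at [172.547, 548.515, 231.288] pointing down, gripper open.
Joint ranges: [-2.99, 2.99], [-0.89, 2.07], [0.3, 2.58], [-1.14, 4.28], [0, 2.63], [-3.12, 3.12]. Speed limits (rad/s): [2.57, 2.57, 3.01, 3.14, 3.14, 3.14].

INTERFACE

Orientations are given as [roll, pitch, yaw] about the fixed x, y, z axes, in that order (R = Rz(yaw) Ry(pitch) Rx(roll)).
In Python, from plant import manip gives the robot as it stands.
- The arm moves only by the shell command python3 -m crank 'ROWS' [FORCE]. ROWS is JSON, a list of rows, each a list of 5 numbers: the opening, from 0 (shut) to 1 (fully open), then the shift along the world's x, y, z in mm, then the turn about the world's z in rad. In form: [[jaw, tx, ty, tz, twist], ...]. A call has exactly 10 rows; each row shifts and turns the commanded pose from where the row before left it; what a row does not reach is not made up. A row lasts 1/8 s, in which the tool goes at most 62.5 mm and 10.7 degrees, less where a joint would pass 70% of its speed; a pose out of reach is approached as far as the arm can. A call with a gripper value outside its range is refused whole. The fingers move at their own pace and stop on an object; FORCE is the grip in N (left out, the last holds). Time passes only in rows, so rows that do not move let the fingers close, or fill a call up. It gives the time, the measured TCP pose, the force, the opening and the grip force at its end, in the units of the state.
- manip.read_state(): the state, without advancing time (a new reading comes with each control period).
- manip.read_camera(name): name is "scene" or "side" or "wrist"; returns (picture, depth): 400x640x3 uint8, red, green, blue; 400x640 float32, mm along the optical axis (not along the pixel's ray), 0 where there is no reading.
- manip.camera_model(name): a dict with "camera_matrix" (3x3 intrinsics, pixels), "extrinsics" (4x4, takes a point from camera to world coordinates); the wrist camera has in their place "hand_eye" (4x4, takes a point from camera to tool coordinates, whose origin is the TCP and whose axes are the flange's). Camera axes: x right, y down, z forward; pixel columns grow to the right and rows downward; lengths in mm; the calibration is good to about 2 mm. A picture is of the moment at which its call begins: read the wrist's pose just before it. camera_model takes no time and is no camera call.
- manip.hand_in(): hands the job in; it is judged then, once.
The state is a dict: "t": time; "qpos": joint angles; "dq": joint speeds; "joint_torque": joint torques, N m; "ee_pos": TCP position; "orientation": TCP orientation; "wrist_force": force on the tool from outside, world axes, zero at the start; "wrist_torque": the same for the moment, N m; "finger_gap": finger opening in mm; "gripper_force": force on a finger pad.
Only numpy, scipy, OpenCV 4.12 (cv2) and the standard library are available. Lean on these libraries where they do the work, as an engineer would, in place of code of your own. Each camera call takes 0.05 s, during which the arm holds its last target. There are 200 camera calls.

## Working session

There is one attempt and no reset: what is moved stays moved. The work goes in short steps, Python scripts to look and compute and a shell command to move; the robot and the scene stay as the last step left them, time stands still between calls to the robot, and variables do not carry over. Pictures are saved under pics/ and viewed, at most 10 in all, crops included, and the job is handed in when it is done.

```bash
ls; mkdir -p pics; python3 - <<'E'
from plant import manip
import cv2,numpy as np
print(manip.read_state())
for n in("scene","side"):
    p,d=manip.read_camera(n); cv2.imwrite(f"pics/{n}0.png",p[:,:,::-1]); np.savez(f"{n}0.npz",p=p,d=d)
    m=manip.camera_model(n); print(n,np.round(m["camera_matrix"],1).tolist(),np.round(m["extrinsics"],3).tolist())
print(manip.camera_model("wrist"))
E
```

```text
pics
{'t': 0.0, 'qpos': array([ 1.05972109e+00,  1.81538364e-01,  1.60800632e+00, -3.28189743e-06,
        1.35380904e+00, -2.06284263e-01]), 'dq': array([-0.00011357, -0.00038277,  0.00044164,  0.00150706,  0.00089078,
       -0.00258696]), 'joint_torque': array([ 1.00485800e-04, -4.44872403e+01, -3.51335621e+01, -3.67248094e-04,
        9.03912645e-03,  3.77748052e-06]), 'ee_pos': array([172.25247444, 548.01155483, 230.38647911]), 'orientation': array([-3.13986826e+00, -3.57574091e-04,  2.83680208e+00]), 'wrist_force': array([ 0.94248989, -0.91579946,  0.56114121]), 'wrist_torque': array([ 0.00840608, -0.01803625, -0.05144325]), 'gripper_force': 0.0, 'finger_gap': 85.41770584855297}
scene [[420.7, 0.0, 317.6], [0.0, 420.7, 201.1], [0.0, 0.0, 1.0]] [[0.753, -0.434, 0.494, -89.889], [-0.658, -0.519, 0.546, -723.507], [0.019, -0.736, -0.677, 999.067], [0.0, 0.0, 0.0, 1.0]]
side [[429.2, 0.0, 321.5], [0.0, 429.2, 193.6], [0.0, 0.0, 1.0]] [[0.857, -0.33, 0.397, 96.172], [-0.516, -0.538, 0.667, -767.106], [-0.006, -0.776, -0.631, 853.161], [0.0, 0.0, 0.0, 1.0]]
{'camera_matrix': array([[302.83252185,   0.        , 320.409017  ],
       [  0.        , 302.83252185, 200.5037452 ],
       [  0.        ,   0.        ,   1.        ]]), 'hand_eye': array([[-4.53818765e-04, -9.47328475e-01, -3.20263259e-01,
         8.25965082e+01],
       [ 9.99999779e-01, -2.74401269e-04, -6.05347393e-04,
        -1.20162415e+00],
       [ 4.85582178e-04, -3.20263463e-01,  9.47328390e-01,
        -1.43118619e+02],
       [ 0.00000000e+00,  0.00000000e+00,  0.00000000e+00,
         1.00000000e+00]])}
```

View pics/scene0.png

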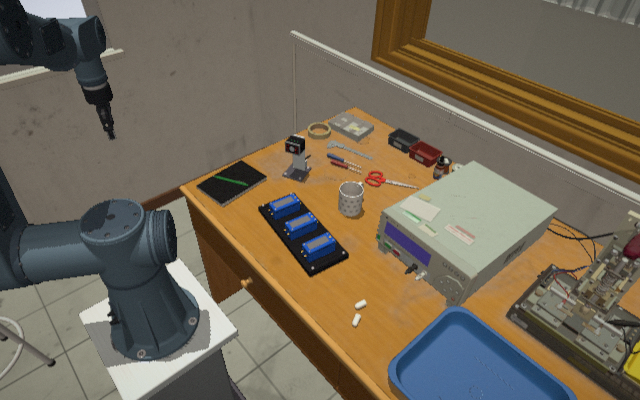

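View pics/side0.png

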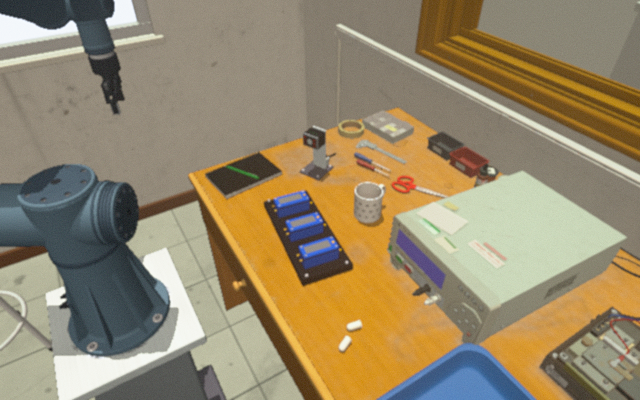

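Scene view: blue cases at about (285,206), (300,224) and (318,246) on the black carrier. The reader is at (296,155), the mug at (350,200) and the cots at (358,312). In the side view the cases are at (292,203), (303,223) and (318,250), with the reader at (316,145). Next I'll measure them.

```bash
cat > h.py <<'E'
import numpy as np,cv2
from plant import manip
def pts(n,p,d,T=None):
    m=manip.camera_model(n);K=m["camera_matrix"]
    T=m["extrinsics"] if T is None else T
    v,u=np.mgrid[:400,:640]
    c=np.stack([(u-K[0,2])/K[0,0]*d,(v-K[1,2])/K[1,1]*d,d],-1)
    return c@T[:3,:3].T+T[:3,3]
E
python3 - <<'E'
from h import *
for n in("scene","side"):
    f=np.load(n+"0.npz");p,d=f["p"],f["d"];W=pts(n,p,d)
    h=cv2.cvtColor(p,cv2.COLOR_RGB2HSV)
    m=((h[...,0]>105)&(h[...,0]<130)&(h[...,1]>120)&(h[...,2]>60)&(d>0)).astype(np.uint8)
    N,L,s,c=cv2.connectedComponentsWithStats(m)
    for i in range(1,N):
        if 80<s[i,4]<1500:
            w=W[L==i]; z=np.percentile(w[:,2],90); 
            w=w[(w[:,2]>30)&(w[:,2]<75)]
            if len(w)<30: continue
            t=w[w[:,2]>z-6]
            print(n,c[i].round(),s[i,4],"ztop",z.round(1),cv2.minAreaRect(t[:,:2].astype(np.float32)))
    # carrier : dark, z 10..24
    g=(p.max(-1)<60)&(W[...,2]>8)&(W[...,2]<26)&(d>0)&(W[...,0]>200)&(W[...,0]<700)&(abs(W[...,1])<420)
    g[:, :250]&=True
    N,L,s,c=cv2.connectedComponentsWithStats(g.astype(np.uint8))
    for i in range(1,N):
        if s[i,4]>150: print("dark",c[i].round(),s[i,4],cv2.minAreaRect(W[L==i][:,:2].astype(np.float32)),np.median(W[L==i][:,2]))
    r=(W[...,2]>60)&(W[...,2]<170)&(d>0)&(W[...,0]>300)&(W[...,0]<800)&(W[...,1]>-100)&(W[...,1]<400)
    N,L,s,c=cv2.connectedComponentsWithStats(r.astype(np.uint8))
    for i in range(1,N):
        if s[i,4]>100: w=W[L==i];print("tall",c[i].round(),s[i,4],w.min(0).round(),w.max(0).round(),cv2.minAreaRect(w[w[:,2]>w[:,2].max()-12][:,:2].astype(np.float32)))
E
```

```text
scene [285. 208.] 385 ztop 58.0 ((508.9813232421875, 101.54074096679688), (48.0381965637207, 95.83619689941406), 84.38302612304688)
scene [301. 227.] 433 ztop 58.2 ((493.79486083984375, -0.12363243103027344), (49.973533630371094, 94.1506576538086), 82.72277069091797)
scene [319. 248.] 483 ztop 58.2 ((479.3620300292969, -102.180419921875), (46.46327209472656, 96.99559783935547), 80.49272155761719)
dark [231. 182.] 1290 ((461.5486755371094, 352.20367431640625), (209.48858642578125, 146.13800048828125), 6.567044258117676) 13.911616093803445
dark [303. 241.] 1625 ((494.69049072265625, -1.1959075927734375), (329.49810791015625, 141.67860412597656), 81.61493682861328) 18.661961382513823
tall [296. 146.] 389 [638. 211.  60.] [710. 285. 159.] ((674.6085205078125, 249.04684448242188), (55.73347473144531, 59.398582458496094), 24.77959442138672)
tall [351. 192.] 375 [654. -60.  60.] [769.  24.  95.] ((694.4794921875, -18.986724853515625), (84.6557388305664, 79.5288314819336), 10.936951637268066)
side [292. 205.] 373 ztop 58.0 ((508.6883239746094, 98.78435516357422), (41.949642181396484, 93.7008
[... 182 characters left out ...]
 ztop 58.5 ((479.2693786621094, -103.18060302734375), (47.5562744140625, 95.04659271240234), 81.92892456054688)
side [320. 259.] 235 ztop 42.0 ((474.94610595703125, -124.53788757324219), (5.398972988128662, 89.97819519042969), 81.8868408203125)
dark [219. 178.] 159 ((372.8152160644531, 348.023193359375), (138.37631225585938, 60.521759033203125), 73.36622619628906) 14.405873059392093
tall [315. 139.] 508 [640. 209.  60.] [710. 283. 159.] ((675.7625122070312, 247.15377807617188), (58.000343322753906, 61.621578216552734), 23.568740844726562)
tall [369. 194.] 532 [655. -62.  60.] [767.  22.  96.] ((696.2659912109375, -19.24854278564453), (84.4002914428711, 77.13951110839844), 52.623809814453125)
```

```bash
python3 -m crank '[[1,30,-45,5,0.02],[1,35,-52,5,0.02],[1,35,-52,5,0.02],[1,35,-52,5,0.02],[1,35,-52,5,0.02],[1,35,-52,5,0.02],[1,35,-52,0,0.02],[1,35,-52,0,0.02],[1,30,-40,0,0],[1,13,-19,0,0]]' 60
python3 - <<'E'
from h import *
from scipy.spatial.transform import Rotation as R
s=manip.read_state();p,d=manip.read_camera("wrist")
T=np.eye(4);T[:3,:3]=R.from_euler("xyz",s["orientation"]).as_matrix();T[:3,3]=s["ee_pos"]
T=T@manip.camera_model("wrist")["hand_eye"]
np.savez("w0.npz",p=p,d=d,T=T);cv2.imwrite("pics/w0.png",p[:,:,::-1]);print(s["qpos"],s["t"],s["dq"])
E
```

```text
t: 1.35
ee_pos: [490.3, 79.9, 260.7]
orientation: [-3.141, -0.001, 2.994]
wrist_force: [-0.2, 0.9, -0.2]
finger_gap: 85.5
gripper_force: 0.0
[-7.76677336e-02 -2.19488747e-02  1.76397527e+00 -3.26771274e-04
  1.40015929e+00 -1.50072786e+00] 1.35 [-0.27539233  0.1645077  -0.155735    0.0123195   0.00359916 -0.28632269]
```

View pics/w0.png

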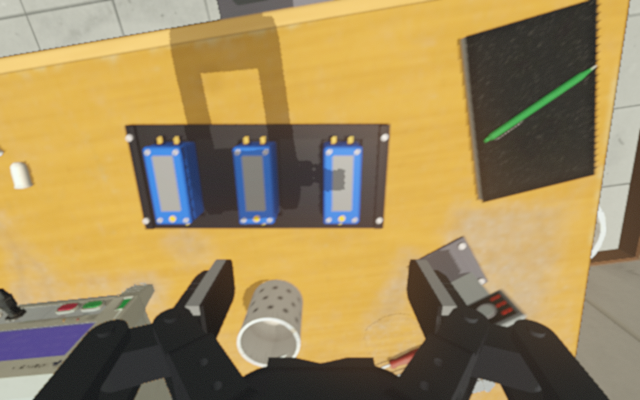

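```bash
cat >> h.py <<'E'
def snap():
    from scipy.spatial.transform import Rotation as R
    s=manip.read_state();p,d=manip.read_camera("wrist")
    T=np.eye(4);T[:3,:3]=R.from_euler("xyz",s["orientation"]).as_matrix();T[:3,3]=s["ee_pos"]
    return s,p,d,T@manip.camera_model("wrist")["hand_eye"]
def blues(p,W,d,lo=48,hi=66):
    h=cv2.cvtColor(p,cv2.COLOR_RGB2HSV)
    m=((h[...,0]>105)&(h[...,0]<130)&(h[...,1]>120)&(h[...,2]>50)&(d>0)&(W[...,2]>lo)&(W[...,2]<hi)&(W[...,0]<640)).astype(np.uint8)
    N,L,s,c=cv2.connectedComponentsWithStats(m)
    for i in range(1,N):
        if s[i,4]>400:
            w=W[L==i];r=cv2.minAreaRect(w[:,:2].astype(np.float32))
            print("case",c[i].round(),s[i,4],"z",np.median(w[:,2]).round(1),np.round(r[0],1),np.round(r[1],1),round(r[2],1))
E
python3 - <<'E'
from h import *
s,p,d,T=snap();print(s["ee_pos"],abs(s["dq"]).max())
np.savez("w1.npz",p=p,d=d,T=T);W=pts("wrist",p,d,T);blues(p,W,d)
r=(W[...,2]>100)&(W[...,2]<175)&(W[...,0]>600)&(W[...,0]<760)&(W[...,1]>150)&(W[...,1]<330)
w=W[r];t=w[w[:,2]>146];print("head top",np.median(t[:,2]),cv2.minAreaRect(t[:,:2].astype(np.float32)),len(t))
n,v=np.nonzero(r);print(v.min(),v.max(),n.min(),n.max())
E
```

```text
[491.19250361  78.56598934 260.63807462] 0.0640467650382516
case [172. 182.] 1542 z 56.3 [ 478.9 -102.9] [44.9 94.9] 82.1
case [257. 182.] 1450 z 56.3 [494.   -0.9] [44.2 95.2] 81.7
case [344. 182.] 1371 z 56.2 [509.6 103.1] [44.  95.2] 81.8
head top 150.67879258935474 ((649.2465209960938, 249.10101318359375), (13.305683135986328, 36.56995391845703), 15.63305377960205) 352
467 530 287 327
```

```bash
python3 -m crank '[[0.75,19,22.6,-20,0],[0.75,0,0,-45,0],[0.75,0,0,-45,0],[0.75,0,0,-45,0],[0.75,0,0,-30,0],[0.75,0,0,-25,0],[0.75,0,0,-15,0],[0.75,0,0,-10,0],[0.75,0,0,-6,0],[0.75,0,0,0,0]]' 60
python3 -m crank '[[0.4,0,0,0,0],[0,0,0,0,0],[0,0,0,0,0],[0,0,0,0,0],[0,0,0,0,0],[0,0,0,20,0],[0,0,0,40,0],[0,0,0,50,0],[0,0,0,20,0],[0,0,0,0,0]]' 70
cat >> h.py <<'E'
def tq(n=4):
    a=[];f=[]
    for i in range(n):
        s=manip.read_state();a.append(s["wrist_torque"]);f.append(s["wrist_force"]);manip.read_camera("side")
    print("t",round(s["t"],2),"F",np.mean(f,0).round(2),"M",np.mean(a,0).round(3),np.std(a,0).round(3),"gap",round(s["finger_gap"],1),round(s["gripper_force"]),np.round(s["ee_pos"],1))
E
python3 -c "from h import *;tq()"
```

```text
t: 2.7
ee_pos: [508.4, 105.0, 20.3]
orientation: [3.142, 0.0, 2.997]
wrist_force: [1.1, -0.3, 0.2]
finger_gap: 64.1
gripper_force: 0.0
t: 3.95
ee_pos: [509.1, 105.0, 151.4]
orientation: [3.141, 0.003, 2.997]
wrist_force: [-0.0, -0.3, -3.7]
finger_gap: 43.2
gripper_force: 72.6
t 4.1 F [-0.19  0.01 -4.16] M [-0.012  0.013  0.007] [0.018 0.025 0.012] gap 43.2 73 [506.9 105.  148.3]
```

```bash
python3 -m crank '[[0,-59,8.5,0,0],[0,-59,8.5,0,0],[0,0,0,0,0],[0,59,-8.5,0,0],[0,59,-8.5,0,0],[0,0,0,0,0],[0,-59,8.5,0,0],[0,-59,8.5,0,0],[0,0,0,0,0],[0,0,0,0,0]]'
python3 -c "from h import *;tq()"
python3 -m crank '[[0,59,-8.5,0,0],[0,59,-8.5,0,0],[0,0,0,0,0],[0,-59,8.5,0,0],[0,-59,8.5,0,0],[0,0,0,0,0],[0,59,-8.5,0,0],[0,59,-8.5,0,0],[0,0,0,0,0],[0,0,0,0,0]]'
python3 -c "from h import *;tq()"
```

```text
t: 5.4
ee_pos: [390.6, 122.0, 150.2]
orientation: [3.142, 0.001, 2.997]
wrist_force: [0.4, -0.1, -3.1]
finger_gap: 42.8
gripper_force: 72.3
t 5.55 F [-0.   -0.08 -3.53] M [-0.02  -0.013 -0.011] [0.02  0.023 0.041] gap 43.4 72 [391.5 121.8 150.5]
t: 6.85
ee_pos: [508.1, 104.8, 149.4]
orientation: [-3.141, -0.002, 2.996]
wrist_force: [-0.0, 0.0, -3.4]
finger_gap: 43.3
gripper_force: 72.3
t 7.0 F [-0.46  0.04 -3.13] M [-0.001  0.012  0.017] [0.024 0.018 0.017] gap 42.9 72 [507.5 105.2 150.2]
```

Moment is unchanged (within noise), so the left case looks sound. I'll put it back.

```bash
python3 -m crank '[[0,0,0,-40,0],[0,0,0,-40,0],[0,0,0,-20,0],[0,0,0,-12,0],[0,0,0,-6,0],[0,0,0,-4,0],[0,0,0,-4,0],[0,0,0,-3,0],[0,0,0,-1,0],[0,0,0,0,0]]'
python3 -c "from h import *;tq(2)"
```

```text
t: 8.3
ee_pos: [508.7, 105.0, 21.1]
orientation: [3.142, 0.001, 2.997]
wrist_force: [-3.6, -0.0, 4.7]
finger_gap: 42.9
gripper_force: 73.5
t 8.35 F [-3.59 -0.28  5.28] M [-0.009  0.452 -0.016] [0.012 0.006 0.012] gap 42.7 73 [508.7 105.   21.1]
```

```bash
python3 -m crank '[[0,-0.5,0,0,0],[0,-0.5,0,0,0],[0,-0.5,0,0,0],[0,-0.5,0,0,0],[0,0,0,0,0],[0,0,0,0,0],[0,0,0,0,0],[0,0,0,0,0],[0,0,0,0,0],[0,0,0,0,0]]'
python3 - <<'E'
from h import *
tq(2)
s,p,d,T=snap();W=pts("wrist",p,d,T);blues(p,W,d);cv2.imwrite("pics/w2.png",p[:,:,::-1])
p,d=manip.read_camera("scene");W=pts("scene",p,d)
h=cv2.cvtColor(p,cv2.COLOR_RGB2HSV)
cv2.imwrite("pics/s2.png",cv2.resize(p[170:280,240:370,::-1],None,fx=5,fy=5))
E
```

```text
t: 9.65
ee_pos: [508.3, 104.9, 21.1]
orientation: [3.141, 0.004, 2.997]
wrist_force: [5.3, -0.2, 5.2]
finger_gap: 43.4
gripper_force: 73.3
t 9.7 F [5.39 0.37 5.45] M [ 0.092 -0.56  -0.017] [0.016 0.002 0.011] gap 43.1 73 [508.3 104.9  21.1]
case [317. 264.] 8061 z 56.3 [499.5 104.9] [45.  77.3] 80.9
case [ 78. 263.] 8699 z 56.2 [494.   -0.5] [45.5 96. ] 81.4
```

View pics/w2.png

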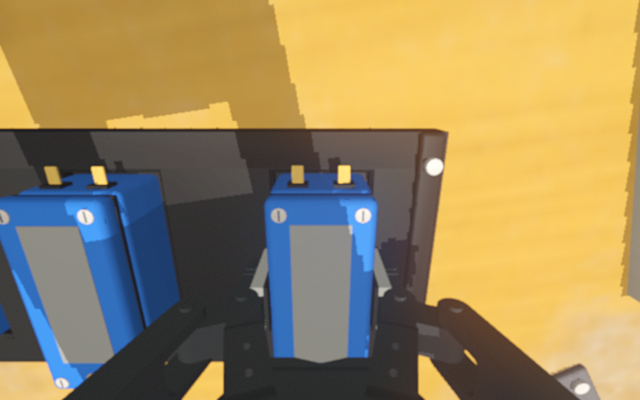

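Case top z 56.3 matches its neighbour, and the force flips sign with a 2 mm nudge. So it's seated in its pocket (case at (320,264) in the image). Next I'll release it and go to the middle one.

```bash
python3 -m crank '[[0,1,0,0,0],[0.7,0,0,0,0],[0.75,0,0,0,0],[0.75,0,0,0,0],[0.75,0,0,40,0],[0.75,0,0,40,0],[0.75,-7,-53,10,0],[0.75,-7,-52,0,0],[0.75,0,0,0,0],[0.75,0,0,0,0]]'
python3 - <<'E'
from h import *
s,p,d,T=snap();print(s["ee_pos"]);W=pts("wrist",p,d,T);blues(p,W,d)
E
```

```text
t: 11.1
ee_pos: [493.0, 0.1, 109.9]
orientation: [3.141, -0.001, 2.996]
wrist_force: [-0.0, 0.2, 0.1]
finger_gap: 64.0
gripper_force: 0.0
[4.92965890e+02 6.13358561e-02 1.09885392e+02]
case [468. 215.] 4070 z 56.2 [508.4 103.1] [44.2 94.7] 81.8
case [178. 217.] 4211 z 56.4 [ 478.3 -102.8] [44.3 94.1] 81.8
case [319. 217.] 3702 z 56.4 [493.3  -0.8] [44.2 93.8] 81.7
```

```bash
python3 -m crank '[[0.75,0.5,-0.5,-35,0],[0.75,0,0,-30,0],[0.75,0,0,-15,0],[0.75,0,0,-10,0],[0.5,0,0,0,0],[0,0,0,0,0],[0,0,0,0,0],[0,0,0,0,0],[0,0,0,0,0],[0,0,0,0,0]]'
python3 -m crank '[[0,0,0,20,0],[0,0,0,40,0],[0,0,0,50,0],[0,0,0,20,0],[0,0,0,0,0],[0,0,0,0,0],[0,0,0,0,0],[0,0,0,0,0],[0,0,0,0,0],[0,0,0,0,0]]'
python3 -c "from h import *;tq()"
python3 -m crank '[[0,-59,8.5,0,0],[0,-59,8.5,0,0],[0,0,0,0,0],[0,59,-8.5,0,0],[0,59,-8.5,0,0],[0,0,0,0,0],[0,-59,8.5,0,0],[0,-59,8.5,0,0],[0,0,0,0,0],[0,0,0,0,0]]'
python3 -c "from h import *;tq()"
python3 -m crank '[[0,59,-8.5,0,0],[0,59,-8.5,0,0],[0,0,0,0,0],[0,-59,8.5,0,0],[0,-59,8.5,0,0],[0,0,0,0,0],[0,59,-8.5,0,0],[0,59,-8.5,0,0],[0,0,0,0,0],[0,0,0,0,0]]'
python3 -c "from h import *;tq()"
```

```text
t: 12.4
ee_pos: [493.9, -0.6, 20.5]
orientation: [-3.142, 0.0, 2.997]
wrist_force: [-1.9, 0.9, 2.2]
finger_gap: 43.3
gripper_force: 72.1
t: 13.65
ee_pos: [493.7, -0.5, 149.9]
orientation: [3.142, -0.0, 2.997]
wrist_force: [-0.5, 0.1, -4.2]
finger_gap: 43.2
gripper_force: 72.3
t 13.8 F [-0.22  0.   -3.62] M [0.008 0.019 0.027] [0.029 0.012 0.034] gap 43.2 72 [493.8  -0.5 150.2]
t: 15.1
ee_pos: [376.6, 16.3, 151.0]
orientation: [-3.141, 0.003, 2.997]
wrist_force: [0.6, 0.6, -4.5]
finger_gap: 43.2
gripper_force: 73.5
t 15.25 F [ 0.14 -0.06 -3.4 ] M [-0.014 -0.067 -0.002] [0.026 0.035 0.027] gap 43.1 74 [377.3  16.1 150.9]
t: 16.55
ee_pos: [493.4, -0.4, 149.5]
orientation: [3.141, -0.002, 2.997]
wrist_force: [-0.5, 0.5, -4.2]
finger_gap: 43.0
gripper_force: 73.9
t 16.7 F [ 0.23 -0.29 -3.74] M [-0.025  0.102  0.003] [0.047 0.018 0.007] gap 43.1 74 [ 4.929e+02 -2.000e-01  1.503e+02]
```

Middle case: moment swings −0.067 → +0.102 N m, against 0.025 for the left one. One more stroke back to confirm, then forward and up to look at the reader.

```bash
python3 -m crank '[[0,-59,8.5,0,0],[0,-59,8.5,0,0],[0,0,0,0,0],[0,0,0,0,0],[0,0,0,0,0],[0,0,0,0,0],[0,0,0,0,0],[0,0,0,0,0],[0,0,0,0,0],[0,0,0,0,0]]'
python3 -c "from h import *;tq()"
python3 -m crank '[[0,25,10,25,0],[0,30,10,25,0],[0,30,10,25,0],[0,25,10,25,0],[0,10,0,0,0],[0,0,0,0,0],[0,0,0,0,0],[0,0,0,0,0],[0,0,0,0,0],[0,0,0,0,0]]'
python3 - <<'E'
from h import *
s,p,d,T=snap();print(s["ee_pos"],abs(s["dq"]).max());np.savez("w3.npz",p=p,d=d,T=T)
cv2.imwrite("pics/w3.png",cv2.resize(p[200:400,400:640,::-1],None,fx=3,fy=3))
E
```

```text
t: 18.0
ee_pos: [375.8, 16.5, 150.1]
orientation: [3.142, -0.0, 2.997]
wrist_force: [0.3, -0.2, -3.7]
finger_gap: 43.2
gripper_force: 73.8
t 18.15 F [ 0.29 -0.08 -3.33] M [-0.016 -0.063 -0.009] [0.032 0.019 0.009] gap 43.4 74 [375.8  16.5 150.1]
t: 19.45
ee_pos: [495.6, 56.4, 250.2]
orientation: [-3.142, 0.0, 2.997]
wrist_force: [0.3, -0.0, -3.5]
finger_gap: 43.3
gripper_force: 74.0
[495.63167768  56.40932919 250.15545488] 0.0030950972608843677
```

View pics/w3.png

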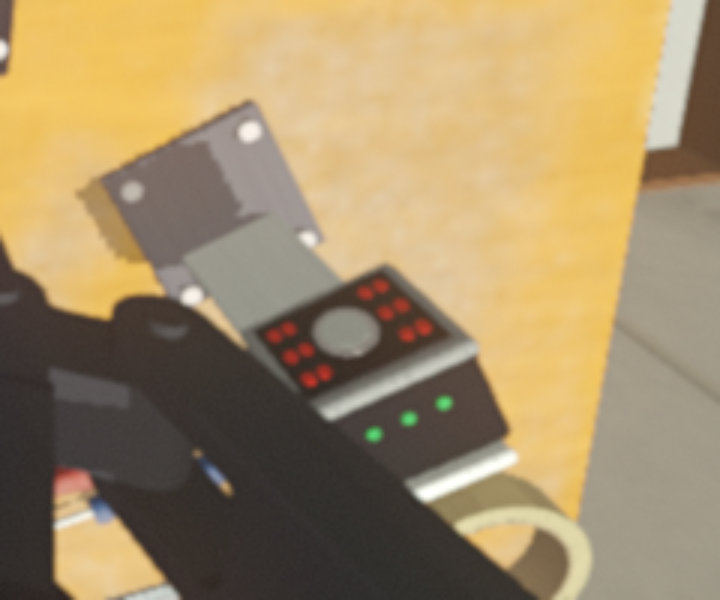

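Crop: the window face with red LEDs has its lens centre at crop (345,331), image (515,310). The base-plate bolts are at crop (132,190), (249,131), (308,238) and (191,296).

```bash
python3 - <<'E'
from h import *
f=np.load("w3.npz");p,d,T=f["p"],f["d"],f["T"];W=pts("wrist",p,d,T)
def poly(P):
    m=np.zeros((400,640),np.uint8);cv2.fillPoly(m,[np.int32([[400+x/3,200+y/3] for x,y in P])],1);return (m>0)&(d>0)
for P in ([(262,337),(385,280),(450,338),(328,395)],[(285,335),(378,292),(428,335),(335,378)]):
    w=W[poly(P)];c=w.mean(0);n=np.linalg.svd(w-c)[2][2];n*=np.sign(n[0])
    print("face",len(w),c.round(1),n.round(3),"yaw",np.degrees(np.arctan2(n[1],n[0])).round(2),"rms",((w-c)@n).std().round(2))
K=manip.camera_model("wrist")["camera_matrix"]
def ray(x,y,n,c):
    r=T[:3,:3]@np.linalg.inv(K)@[400+x/3-.3,200+y/3-.3,1];o=T[:3,3];return o+r*((c-o)@n)/(r@n)
print("lens",ray(346,331,n,c).round(1))
# face extents in plane
F=[ray(*q,n,c) for q in((248,333),(388,266),(475,345),(325,415))];print("corners",np.round(F,1).tolist(),np.mean(F,0).round(1))
B=np.array([ray(*q,np.array([0,0,1.]),np.array([0,0,7.])) for q in((132,190),(249,131),(308,238),(191,296))])
print(B.round(1).tolist());
for a,b in((0,1),(3,2)): v=B[b]-B[a];print("yaw",np.degrees(np.arctan2(-v[0],v[1])).round(2),np.linalg.norm(v))
for a,b in((0,3),(1,2)): v=B[b]-B[a];print("yaw",np.degrees(np.arctan2(v[1],v[0])).round(2),np.linalg.norm(v))
# head top depth
w=W[poly([(370,420),(470,375),(495,430),(420,465)])];print("top",w.mean(0).round(1),w[:,2].std())
# the lens by colour in the scene camera
for nme in("scene","side"):
    q=np.load(nme+"0.npz");Wq=pts(nme,q["p"],q["d"]);h=cv2.cvtColor(q["p"],cv2.COLOR_RGB2HSV)
    m=(Wq[...,2]>149)&(Wq[...,2]<165)&(Wq[...,0]>600)&(Wq[...,0]<740)&(Wq[...,1]>180)&(Wq[...,1]<310)
    print(nme,m.sum(),Wq[m].mean(0).round(1),cv2.minAreaRect(Wq[m][:,:2].astype(np.float32)))
E
```

```text
face 1256 [649.4 238.5 134.3] [ 0.914  0.407 -0.01 ] yaw 23.99 rms 0.79
face 727 [649.2 238.9 133.8] [ 0.914  0.405 -0.012] yaw 23.91 rms 0.8
lens [649.8 237.4 130.9]
corners [[660.6, 212.5, 114.0], [638.7, 261.8, 113.7], [639.1, 262.2, 155.3], [659.5, 216.2, 156.1]] [649.5 238.2 134.8]
[[663.0, 210.8, 7.0], [639.2, 265.8, 7.0], [702.6, 296.0, 7.0], [728.4, 239.2, 7.0]]
yaw 23.42 59.98106097867094
yaw 24.5 62.3719040703841
yaw 23.5 71.29965991177866
yaw 25.44 70.16384501795271
top [671.7 255.3 152.6] 0.5908121094274276
scene 158 [674.9 247.9 153.5] ((674.7706298828125, 249.65211486816406), (55.34065628051758, 59.66312026977539), 22.988191604614258)
side 189 [675.1 245.8 153.5] ((675.7625122070312, 247.15377807617188), (58.000343322753906, 61.621578216552734), 23.568740844726562)
```

```bash
python3 -m crank '[[0,0,10,0,0.06],[0,0,20,-5,0.08],[0,5,20,-15,0.08],[0,5,20,-20,0.08],[0,5,20,-25,0.08],[0,5,20,-25,0.08],[0,5,10,-22,0.06],[0,5,5,-12,0.042],[0,4,3,-5,0],[0,3.1,1.3,-2.7,0]]'
python3 -m crank '[[0,0,0,0,0],[0,0,0,0,0],[0,0,0,0,0],[0,0,0,0,0],[0,0,0,0,0],[0,0,0,0,0],[0,0,0,0,0],[0,0,0,0,0],[0,0,0,0,0],[0,0,0,0,0]]'
python3 - <<'E'
from h import *
s,p,d,T=snap();print(s["ee_pos"],s["orientation"],abs(s["dq"]).max());W=pts("wrist",p,d,T);blues(p,W,d,140,175)
ps,ds=manip.read_camera("side");np.savez("s4.npz",p=ps,d=ds,wp=p,wd=d,T=T)
pc,dc=manip.read_camera("scene");np.savez("c4.npz",p=pc,d=dc)
a=cv2.resize(ps[90:220,250:390,::-1],None,fx=4,fy=4);b=cv2.resize(p[::,180:460,::-1],(364,520))
cv2.imwrite("pics/f4.png",cv2.resize(np.hstack([a,b]),(800,451)))
E
```

```text
t: 20.75
ee_pos: [533.7, 185.7, 118.9]
orientation: [-3.141, 0.001, -2.725]
wrist_force: [-0.6, -0.1, -3.2]
finger_gap: 43.0
gripper_force: 73.8
t: 22.0
ee_pos: [532.9, 185.8, 118.4]
orientation: [3.142, -0.0, -2.724]
wrist_force: [-0.7, 0.3, -3.0]
finger_gap: 43.0
gripper_force: 73.8
[532.85155201 185.79381427 118.40184865] [ 3.14158512e+00 -7.00918636e-05 -2.72438615e+00] 0.0012912487295212783
case [318. 258.] 8324 z 154.2 [524. 181.] [76.6 43.7] 24.1
```

View pics/f4.png

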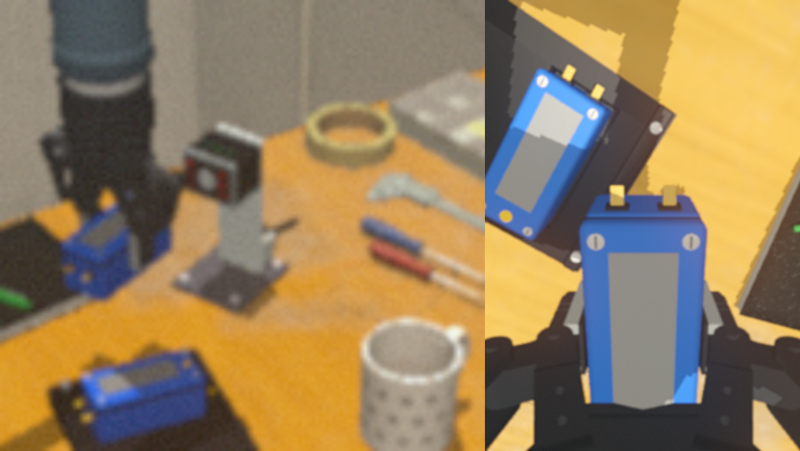

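The picture shows the case held upright in front of the window, tags towards the robot and label end towards the reader. Now I'll check its tilt and distance.

```bash
python3 - <<'E'
from h import *
f=np.load("s4.npz");p,d,T=f["wp"],f["wd"],f["T"];W=pts("wrist",p,d,T)
h=cv2.cvtColor(p,cv2.COLOR_RGB2HSV)
m=(W[...,2]>140)&(W[...,2]<170)&(d>0);m[:225]=0;m[345:]=0;m[:,:262]=0;m[:,372:]=0
w=W[m];c=w.mean(0);n=np.linalg.svd(w-c)[2][2];n*=np.sign(n[2]);a=np.array([.9135,.4067,0]);b=np.array([-.4067,.9135,0])
print("lid",len(w),c.round(1),"pitch",np.degrees(n@a).round(2),"roll",np.degrees(n@b).round(2))
b4=W[(h[...,0]>105)&(h[...,0]<130)&(h[...,1]>120)&(W[...,2]>150)&(W[...,2]<165)];q=b4-[649.6,237.8,130]
print("rear along n",np.percentile(q@a,[.5,2]).round(1),"lat",np.percentile(q@b,[1,99]).round(1),"ztop",np.median(b4[:,2]))
E
python3 -c "from h import *;tq(3)"
```

```text
lid 12757 [524.2 179.9 154.6] pitch -0.1 roll 0.14
rear along n [-175.7 -175.4] lat [-22.   20.2] ztop 154.24281925416676
t 22.25 F [-0.44 -0.31 -4.3 ] M [ 0.005 -0.014  0.029] [0.046 0.012 0.021] gap 43.0 74 [532.9 185.8 118.4]
```

```bash
python3 -c "
from plant import manip
print(manip.hand_in())"
```

```text
the job is handed in; nothing more can be done
None
```

The loose case was the one in the middle pocket, and I handed the job in with it held upright and square to the reader window, label about 80 mm away and centred to within about 1 mm; the left case tested sound and is back in its pocket, and the right one never needed lifting.

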